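Clear the inspection plate and present the bearing ball

ROBOT

A 6-joint arm with a two-finger parallel gripper is mounted at the origin on the work surface. World frame = base frame: x ahead of the robot, y to its left, z up, the work surface at z = 0. Lengths are in m, angles in rad, forces in N, time in s.
With the tool pointing down it reaches from about 0.375 to 0.975 m from the base axis. Payload 3.8 kg.
Tool frame: the origin (TCP) lies midway between the tips of the shut fingers; the grasp point (between the pads) lies 19 mm behind it; x points along the fingers, y is the direction in which the jaws open and shut, and the axes are right-handed (so a half turn about x gives the same grasp; the last joint's range is limited). The gripper opens to 88 mm and grips with 3 to 60 N. Pads are 18 mm wide; open, the fingers measure 123 mm over their backs; the gripper's body (75 mm by 187 mm) begins 45 mm behind the grasp point.
Start: joints at [1.186, 0.264, 1.604, -0, 1.274, -0.037], TCP at [0.23, 0.635, 0.214] pointing down, gripper open.
Joint ranges: [-2.63, 2.63], [-0.94, 2.18], [0.31, 2.57], [-1.31, 4.45], [0, 2.66], [-2.55, 2.55]. Speed limits (rad/s): [2.57, 2.57, 3.14, 3.14, 3.14, 3.14].

INTERFACE

Orientations are given as a rotation vector (axis times angle).
In Python, from cell import manip, inverse_kinematics, cams, order gives the robot as it stands. Calls block until the motion is done:
- manip.move_pose(position, orientation): joint-space move of the TCP to a pose.
- manip.move_linear(position, rate=0.15, rot=None): straight line of the TCP; rot=None keeps the orientation; rate is the mean speed in m/s.
- manip.set_joints(angles): joint-space move.
- manip.set_gripper(opening, force=None): finger opening in m; force is the grip in N (None keeps the last); returns when the fingers have stopped.
- manip.dwell(seconds).
- inverse_kinematics(position, orientation): joint angles nearest the present ones, or None.
- manip.state(): the state.
- cams.capture(name): name is "scene" or "top" or "wrist"; returns a dict with "image" (480x640x3 uint8, blue, green, red), "z_map" (480x640 float32, m along the optical axis (not along the pixel's ray), 0 where there is no reading), "intrinsics" (3x3 intrinsics, pixels), "k1" (the pictures are not rectified: a ray, as slopes to the right and down, at radius r is drawn at 1 + k1 r^2 times it, then the intrinsics apply), "position" and "orientation" of the camera in the world; the wrist camera has in their place "T_tool_cam" (4x4, takes a point from camera to tool coordinates, whose origin is the TCP and whose axes are the tool frame's). Camera axes: x right, y down, z forward; pixel columns grow to the right and rows downward; lengths in m; the calibration is good to about 2 mm. A picture is of the moment at which its call begins: read the wrist's pose just before it.
A pose or a line that the arm cannot do raises manip.IKError and nothing moves.
- order.close_job(): hands the job in, once; it reports no verdict.
The state is a dict: "clock": time; "joint_pos": joint angles; "joint_velocities": joint speeds; "tau": joint torques, N m; "tool_pos": TCP position; "tcp_rot": TCP orientation; "contact_force": force on the tool from outside, world axes, zero at the start; "moment": the same for the moment, N m; "gripper_width": finger opening in m.
Only numpy, scipy, OpenCV 4.12 (cv2) and the standard library are available. Lean on these libraries where they do the work, as an engineer would, in place of code of your own. Each camera call takes 0.05 s, during which the arm holds its last target.

TASK

Clear the two steel sleeves off the inspection plate: stand them upright on the parts shelf so that they continue the row of the two sleeves already there towards its empty end, all four in one straight line and side by side, with a gap of about 15 mm between neighbours. Then take the small tray by its upright fin and carry it, never letting the loose steel ball leave its pocket, to the middle of the cleared plate, and finish holding it there, level and still, about 10 cm above the plate (do not put it down or let go). Leave everything else where it is.

Things in the scene. Friction and masses are not known exactly. Their poses are not given: they have to be found in the camera images.
- shelf: low parts shelf of pale plywood on dark steel feet, fixed: board 140 mm deep (its x) and 230 mm long (its y), top 45 mm above the table, with a 14 mm upstand along its rear (+x) edge; it may stand to the left or the right of the plate. Origin: on the table under the board's centre; x points to its rear (away from the robot), z up.
- shelf_row (a point): point on the board's top, mid-length of the row line, 30 mm in front of the board's centre line; the row runs through it along the shelf's y, axes as the shelf's. The row's two standing sleeves are on the +y half (at about y = +82 and +27 mm), the -y half is empty: continuing at the same pitch of 55 mm gives about y = -28 and -83 mm.
- sleeve_a: a steel sleeve (plain tube standing on end): 40 mm outside, 24 mm bore, 60 mm tall, about 350 g; origin: centre of its underside, z up along its axis. Already on the shelf, at the row's +y end: leave it.
- sleeve_b: a steel sleeve (plain tube standing on end): 40 mm outside, 24 mm bore, 60 mm tall, about 350 g; origin: centre of its underside, z up along its axis. Already on the shelf, next to sleeve_a and nearer the middle: leave it.
- sleeve_c: a steel sleeve (plain tube standing on end): 40 mm outside, 24 mm bore, 60 mm tall, about 350 g; origin: centre of its underside, z up along its axis. Loose on the inspection plate: to be put in the row.
- sleeve_d: a steel sleeve (plain tube standing on end): 40 mm outside, 24 mm bore, 60 mm tall, about 350 g; origin: centre of its underside, z up along its axis. Loose on the inspection plate: to be put in the row (either order).
- collar_e: low dark steel collar lying flat on the shelf behind the row (50 mm outside, 14 mm tall): leave it.
- collar_f: another such collar behind the row, behind the part of the row that is to be filled; its front edge is some 40 mm behind the sleeves' row line: leave it.
- plate: dark steel inspection plate, fixed: 180 mm (its x) by 150 mm (its y), 20 mm thick. Origin: centre of its underside, on the table.
- plate_top (a point): centre of the plate's upper face.
- tray: flat aluminium tray, loose on the table: 150 mm (x) by 80 mm (y), 10 mm thick, about 400 g. A vertical fin stands lengthwise at the middle of the tray, from the floor up to 66 mm above the underside: 14 mm thick (y), 40 mm long (x), its centre 2 mm from the tray's centre towards -x. The round ball pocket is in the +x end. It may stand left or right of the inspection plate, opposite the shelf. Origin: centre of its underside, z up.
- fin_top (a point): middle of the upper edge of the tray's fin; axes as the tray's.
- pocket (a point): rest position of the ball's centre above the middle of the pocket (22 mm above the tray's underside, 45 mm from the tray's centre towards +x). The pocket is a 40 mm round recess 3 mm deep.
- ball_center (a point): centre of the loose steel ball, 30 mm across, 110 g, lying in the pocket; it can roll about 10 mm off the middle and rolls over the rim if the tray tips by some 30 degrees or is jerked.
- wood_block: bystander: light wooden block 70 x 160 x 50 mm beyond the plate; leave it.
- clamp_block: bystander: steel block 50 x 50 x 30 mm; leave it.
- spanner: bystander: spanner lying near the robot; leave it.
- bolt: bystander: big bolt standing on its head (30 mm across, 52 mm tall) near the robot; leave it.

How it is judged:
On the way, in this order (a step that is already met when the one before it is completed fails the run):
1. both sleeves stand released in the row on the shelf (x of sleeve_c in the frame of shelf_row between -0.014 and 0.014 m and z of sleeve_c in the frame of shelf_row between -0.004 and 0.006 m and angle between each of sleeve_c, sleeve_d's own z axis and vertical below 0.1 rad and x of sleeve_d in the frame of shelf_row between -0.014 and 0.014 m and z of sleeve_d in the frame of shelf_row between -0.004 and 0.006 m and ((horizontal distance between sleeve_b and sleeve_c below 0.07 m and horizontal distance between sleeve_c and sleeve_d below 0.07 m and horizontal distance between sleeve_b and sleeve_d above 0.075 m) or (horizontal distance between sleeve_b and sleeve_d below 0.07 m and horizontal distance between sleeve_d and sleeve_c below 0.07 m and horizontal distance between sleeve_b and sleeve_c above 0.075 m)) and contact force between the fingers and sleeve_c below 0.1 N and contact force between the fingers and sleeve_d below 0.1 N and linear speed of each of sleeve_c, sleeve_d below 0.02 m/s), for 0.2 s.
2. the tray is carried, well off the table, with the ball in its pocket (height (world z) of tray above 0.05 m and contact force between the fingers and tray above 3 N and distance between ball_center and pocket below 0.022 m), for 0.2 s.
At the end, for the whole second after the job is handed in: Both sleeves upright and free on the shelf, within 14 mm of the row line, next to each other and sleeve_b, under 70 mm between centres; the tray held by the fingers, still, level to 0.1 rad, ball in its pocket, its middle within 55 mm of the plate's, 50 to 160 mm above the plate (all of step 1 and contact force between the fingers and tray above 3 N and distance between ball_center and pocket below 0.022 m and angle between tray's own z axis and vertical below 0.1 rad and height (world z) of tray between 0.07 and 0.18 m and horizontal distance between tray and plate_top below 0.055 m and contact force between tray and plate below 0.1 N and linear speed of tray below 0.02 m/s and angular speed of tray below 0.15 rad/s); the arm keeps its last pose, push and grip.
It fails at once if the ball leaves its pocket (not (distance between ball_center and pocket below 0.022 m)).
It fails at once if a sleeve already on the shelf is shifted by more than 15 mm (distance of any of sleeve_a, sleeve_b from where it was at the start of the episode above 0.015 m).
It fails at once if a bystander is shifted by more than 25 mm (distance of any of collar_e, collar_f, wood_block, clamp_block, spanner, bolt from where it was at the start of the episode above 0.025 m).
It also fails if it takes over 67 s, if anything falls off the work surface, if the arm or the gripper's body presses on something with over 40 N, if the wrist force passes 120 N, or if a joint passes its speed limit or range.

## Working session

There is one attempt and no reset: what is moved stays moved. The work goes in short steps, each a Python script; the robot and the scene stay as the last script left them, time stands still between calls to the robot, and variables do not carry over. Pictures are saved under pics/ and viewed, and the job is handed in when it is done.

```bash
ls; mkdir -p pics; python3 - <<'E'
from cell import manip,cams
import cv2,numpy as np
s=manip.state();print(s)
for n in ["scene","top"]:
    c=cams.capture(n);cv2.imwrite(f"pics/{n}0.png",c["image"]);np.savez(f"{n}0.npz",**c)
    print(n,{k:v for k,v in c.items() if k not in("image","z_map")})
E
```

```text
pics
{'clock': 0.0, 'joint_pos': array([ 1.18606590e+00,  2.64711469e-01,  1.60536616e+00, -8.81421761e-06,
        1.27369796e+00, -3.69159969e-02]), 'joint_velocities': array([ 0.00116161, -0.00128557, -0.00011813,  0.00039432, -0.00188664,
        0.00140182]), 'tau': array([-1.56741349e-03, -5.02104771e+01, -3.56885648e+01,  7.27830688e-02,
        2.93978455e-02, -1.78921409e-04]), 'tool_pos': array([0.2297977 , 0.63386741, 0.21252039]), 'tcp_rot': array([ 0.27125348,  1.55396018, -0.27462338]), 'contact_force': array([-0.54354522, -0.48649108,  0.03841996]), 'moment': array([-0.0157518 , -0.00412826,  0.02501958]), 'gripper_width': 0.08785664951309669}
scene {'intrinsics': array([[470.03417555,   0.        , 320.98046899],
       [  0.        , 470.03417555, 241.0001066 ],
       [  0.        ,   0.        ,   1.        ]]), 'k1': -0.07568960570065374, 'position': array([ 1.08384086, -0.0962368 ,  0.7922684 ]), 'orientation': array([-2.01374542, -1.62747306,  0.5694621 ])}
top {'intrinsics': array([[591.15588646,   0.        , 318.22410326],
       [  0.        , 591.15588646, 241.45335983],
       [  0.        ,   0.        ,   1.        ]]), 'k1': -0.011215474874981077, 'position': array([4.36615535e-01, 4.03259532e-04, 1.12780424e+00]), 'orientation': array([-2.15824003,  2.19608597, -0.11540698])}
```

View pics/scene0.png

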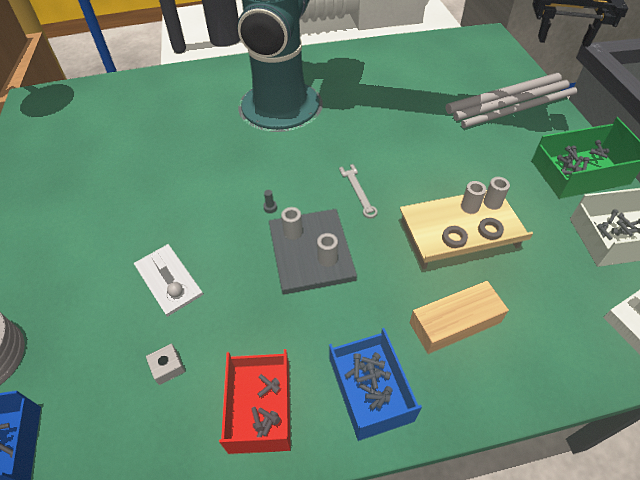

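View pics/top0.png

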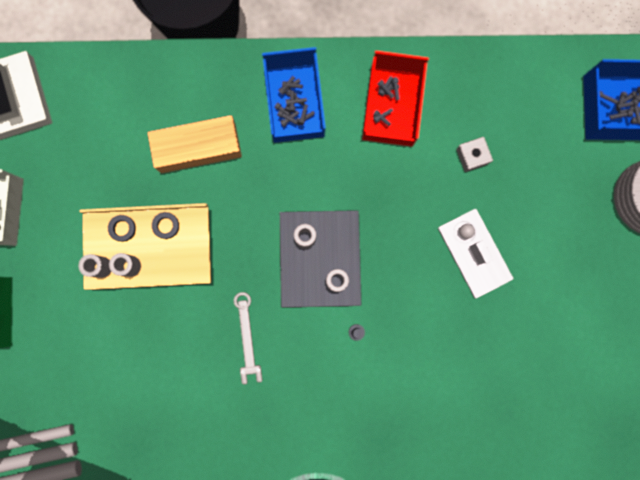

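The top view shows the shelf at left (+y), centred near (146,247), with its two sleeves at (91,266) and (122,266). The plate is near (320,258), with sleeves at (305,236) and (337,280). The tray is near (476,253) with the ball at (467,231). Image up is +x in the world frame.

```bash
cat > h.py <<'E'
import numpy as np,cv2
from scipy.spatial.transform import Rotation as R
def und(c,uv):
    K=c["intrinsics"];k=float(c["k1"])
    d=(np.atleast_2d(uv).astype(float)-[K[0,2],K[1,2]])/[K[0,0],K[1,1]]
    s=d.copy()
    for _ in range(10): s=d/(1+k*(s**2).sum(1,keepdims=True))
    return s
def pose(c):
    if "position" in c: return R.from_rotvec(c["orientation"]).as_matrix(),np.array(c["position"])
    T=c["T_wc"]; return T[:3,:3],T[:3,3]
def ray(c,uv,z):
    s=und(c,uv);Rm,p=pose(c);d=np.c_[s,np.ones(len(s))]@Rm.T
    t=(z-p[2])/d[:,2]; return p+d*t[:,None]
def cloud(c):
    h,w=c["z_map"].shape;u,v=np.meshgrid(np.arange(w),np.arange(h))
    s=und(c,np.c_[u.ravel(),v.ravel()]);Rm,p=pose(c)
    z=c["z_map"].ravel()[:,None]
    P=(np.c_[s,np.ones(len(s))]*z)@Rm.T+p;P[z[:,0]<=0]=np.nan
    return P.reshape(h,w,3)
def down(yaw): # tool x down, tool y (jaw) at angle yaw in world
    y=np.array([np.cos(yaw),np.sin(yaw),0]);x=np.array([0,0,-1.]);z=np.cross(x,y)
    return R.from_matrix(np.c_[x,y,z]).as_rotvec()
E
python3 - <<'E'
from h import *
c=dict(np.load("top0.npz"));P=cloud(c);H=P[...,2]
hsv=cv2.cvtColor(c["image"],cv2.COLOR_BGR2HSV)
def blobs(m,name,z,amin=30):
    n,l,st,ce=cv2.connectedComponentsWithStats(m.astype(np.uint8))
    for i in range(1,n):
        if st[i,4]>=amin:
            q=P[l==i];cn=max(cv2.findContours((l==i).astype(np.uint8),0,2)[0],key=len)
            r=cv2.minAreaRect(cn);ec=cv2.minEnclosingCircle(cn)
            print(name,st[i,4],"px",ce[i].round(1),"zmed",np.median(q[:,2]).round(4),"ray",ray(c,ce[i],z)[0,:2].round(4),"circ",ray(c,ec[0],z)[0,:2].round(4),round(ec[1],1),"rectc",ray(c,r[0],z)[0,:2].round(4),"box\n",ray(c,cv2.boxPoints(r),z)[:,:2].round(3).tolist())
roi=np.zeros(H.shape,bool);roi[190:310,60:540]=1
print("table H",np.nanmedian(H[320:340,450:550]),"plate",np.nanmedian(H[250:260,285:292]),"shelf",np.nanmedian(H[230:280,180:200]))
blobs(roi&(H>.098)&(H<.112),"shelfsl",.105)
blobs(roi&(H>.073)&(H<.087),"platesl",.08)
blobs(roi&(H>.058)&(H<.073),"fin",.066,15)
wood=roi&(hsv[...,1]>60)&(hsv[...,0]>12)&(hsv[...,0]<32)&(hsv[...,2]>120)&(H>.035)&(H<.053);blobs(wood,"board",.045,300)
dark=roi&(hsv[...,2]<110)&(hsv[...,1]<90)&(H<.03)&(H>.012);blobs(dark,"plate",.02,500)
tray=roi&(hsv[...,1]<60)&(hsv[...,2]>150)&(H<.016)&(H>.004);blobs(tray,"tray",.01,300)
sp=(hsv[...,1]<80)&(hsv[...,2]>110)&(H<.02);sp[:285]=0;sp[390:]=0;sp[:,:225]=0;sp[:,275:]=0;blobs(sp,"spanner",.005)
bo=np.zeros(H.shape,bool);bo[318:345,340:370]=1;blobs(bo&(H>.03),"bolt",.05,10)
E
```

```text
table H 0.0018446169434950255 plate 0.021511543719963222 shelf 0.046622387936088305
shelfsl 306 px [120.8 264.1] zmed 0.1059 ray [0.5012 0.331 ] circ [0.5004 0.3306] 12.1 rectc [0.5008 0.331 ] box
 [[0.501, 0.359], [0.529, 0.331], [0.501, 0.303], [0.473, 0.331]]
shelfsl 307 px [ 90.2 265.1] zmed 0.106 ray [0.5002 0.3837] circ [0.5004 0.3832] 12.5 rectc [0.5004 0.3832] box
 [[0.52, 0.403], [0.519, 0.364], [0.481, 0.363], [0.482, 0.403]]
platesl 257 px [304.7 234.6] zmed 0.0814 ray [0.5497 0.0126] circ [0.5493 0.0126] 11.2 rectc [0.549 0.013] box
 [[0.569, 0.031], [0.568, -0.006], [0.529, -0.005], [0.53, 0.032]]
platesl 47 px [133.9 265.5] zmed 0.0804 ray [0.4997 0.3158] circ [0.5008 0.3236] 10.1 rectc [0.5001 0.3175] box
 [[0.483, 0.326], [0.519, 0.323], [0.517, 0.309], [0.482, 0.312]]
platesl 62 px [103.4 267.8] zmed 0.0799 ray [0.4967 0.3696] circ [0.4991 0.3802] 11.1 rectc [0.4968 0.3723] box
 [[0.481, 0.386], [0.518, 0.376], [0.513, 0.359], [0.475, 0.369]]
platesl 47 px [ 89.4 264.4] zmed 0.0805 ray [0.503  0.3946] circ [0.502  0.3908] 6.2 rectc [0.5028 0.3948] box
 [[0.493, 0.402
[... 2169 characters left out ...]
248.1] zmed 0.0465 ray [0.5332 0.2932] circ [0.5355 0.3055] 73.9 rectc [0.5348 0.3046] box
 [[0.602, 0.427], [0.61, 0.191], [0.468, 0.184], [0.46, 0.417]]
tray 2737 px [475.4 254.7] zmed 0.0115 ray [ 0.5133 -0.3104] circ [ 0.5151 -0.3091] 44.8 rectc [ 0.517 -0.311] box
 [[0.568, -0.24], [0.605, -0.315], [0.467, -0.381], [0.43, -0.307]]
spanner 1126 px [246.5 339.2] zmed 0.0083 ray [0.3622 0.1257] circ [0.3649 0.1264] 46.3 rectc [0.3654 0.1255] box
 [[0.449, 0.155], [0.453, 0.114], [0.283, 0.097], [0.279, 0.137]]
bolt 90 px [357.9 333. ] zmed 0.0534 ray [ 0.3727 -0.0804] circ [ 0.3725 -0.0799] 5.5 rectc [ 0.3726 -0.0805] box
 [[0.382, -0.072], [0.381, -0.09], [0.363, -0.089], [0.364, -0.071]]
```

```bash
python3 - <<'E'
from h import *
from cell import manip,cams,inverse_kinematics as ik
c=dict(np.load("top0.npz"))
print("plate",ray(c,[[281,211],[359,210],[361,306],[281,307]],.02)[:,:2].round(3).tolist())
print("ball",ray(c,[[467,231]],.022))
for nm,p,y in [("c",[.5495,.0126,.15],.03),("d",[.468,-.044,.15],.03),("t1",[.502,.276,.2],.03),("t2",[.505,.221,.2],.03),("fin",[.52,-.308,.15],np.deg2rad(25.6+90)),("fin",[.52,-.308,.15],np.deg2rad(25.6-90)),("fin",[.51,0,.15],np.deg2rad(25.6-90))]:
    for k in (0,np.pi):
        q=ik(p,down(y+k));print(nm,round(y+k,2),None if q is None else np.round(q,2))
E
```

```text
plate [[0.602, 0.057], [0.601, -0.09], [0.421, -0.09], [0.421, 0.06]]
ball [[ 0.55767292 -0.29319401  0.022     ]]
c 0.03 [-0.02  0.08  1.94  0.    1.12 -0.05]
c 3.17 None
d 0.03 [-0.15 -0.08  2.1   0.    1.12 -0.18]
d 3.17 None
t1 0.03 [0.46 0.08 1.84 0.   1.22 0.43]
t1 3.17 None
t2 0.03 [0.37 0.04 1.89 0.   1.22 0.34]
t2 3.17 None
fin 2.02 None
fin 5.16 [-0.58  0.18  1.83  0.    1.13  0.55]
fin -1.12 [-0.58  0.18  1.83  0.    1.13  0.55]
fin 2.02 None
fin -1.12 [-0.05  0.    2.02  0.    1.12  1.08]
fin 2.02 [-0.05  0.    2.02 -0.    1.12 -2.07]
```

```bash
cat >> h.py <<'E'
def wrist(fn=None):
    from cell import manip,cams
    s=manip.state();c=cams.capture("wrist")
    T=np.eye(4);T[:3,:3]=R.from_rotvec(s["tcp_rot"]).as_matrix();T[:3,3]=s["tool_pos"]
    c["T_wc"]=T@c["T_tool_cam"]
    if fn: cv2.imwrite(f"pics/{fn}.png",c["image"]);np.savez(f"{fn}.npz",**c)
    return c
E
python3 - <<'E'
from h import *
from cell import manip,cams
manip.move_pose([.46,.28,.32],down(.03))
c=wrist("w_shelf");print(c["T_wc"].round(3))
manip.move_pose([.47,-.016,.32],down(.03))
c=wrist("w_plate");print(c["T_wc"].round(3),manip.state()["clock"])
E
```

```text
[[ 1.     0.03   0.008  0.458]
 [ 0.031 -0.96  -0.278  0.353]
 [-0.001  0.278 -0.961  0.491]
 [ 0.     0.     0.     1.   ]]
[[ 1.     0.03   0.008  0.468]
 [ 0.031 -0.96  -0.277  0.057]
 [-0.     0.277 -0.961  0.491]
 [ 0.     0.     0.     1.   ]] 2.9333
```

View pics/w_shelf.png

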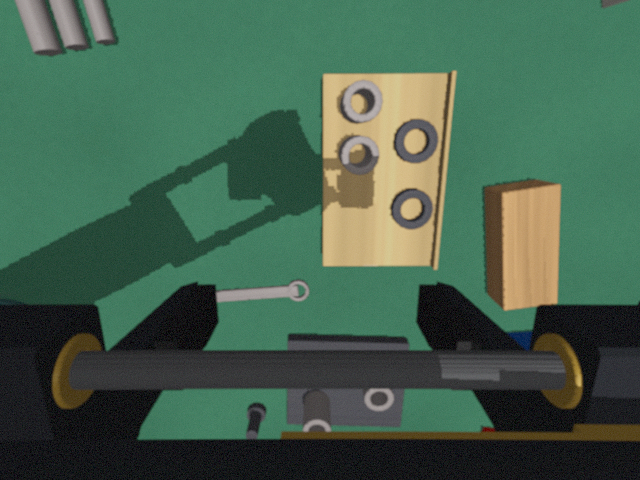

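View pics/w_plate.png

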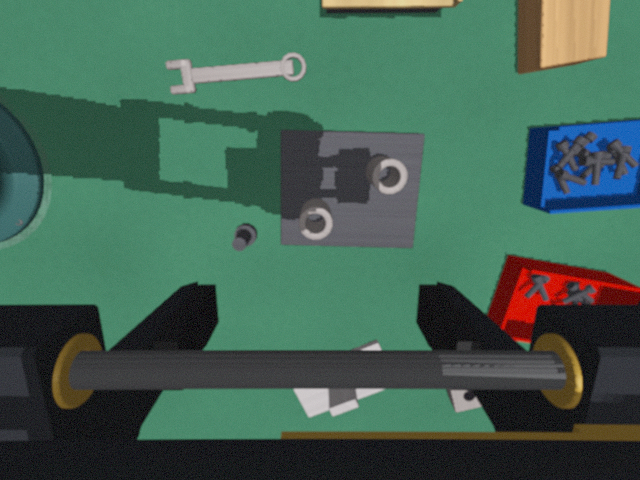

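The shelf picture shows the board corners near (323,73), (322,266), (436,267) and (450,74), with the sleeve tops at (362,101) and (360,152). The plate picture shows the sleeve tops at (389,175) and (317,222), and the plate corners at (281,131), (424,133), (412,247) and (281,245).

```bash
python3 - <<'E'
from h import *
for f,z,zl in [("w_shelf",.105,(.097,.115)),("w_plate",.08,(.072,.09))]:
    c=dict(np.load(f+".npz"));P=cloud(c);H=P[...,2]
    m=((H>zl[0])&(H<zl[1]));m[280:]=0;m[:,:270]=0;m[:,460:]=0
    n,l,st,ce=cv2.connectedComponentsWithStats(m.astype(np.uint8))
    for i in range(1,n):
        if st[i,4]>60:
            cn=max(cv2.findContours((l==i).astype(np.uint8),0,2)[0],key=len);ec=cv2.minEnclosingCircle(cn)
            print(f,ce[i],st[i,4],ec[1],np.median(P[l==i][:,2]),ray(c,[ce[i]],z)[0,:2].round(4),ray(c,[ec[0]],z)[0,:2].round(4))
c=dict(np.load("w_shelf.npz"));b=ray(c,[[323,73],[322,266],[436,267],[450,74]],.045)[:,:2];print(b.round(4).tolist(),b.mean(0))
c=dict(np.load("w_plate.npz"));b=ray(c,[[281,131],[424,133],[412,247],[281,245]],.02)[:,:2];print(b.round(4).tolist(),b.mean(0))
E
```

```text
w_shelf [362.66481069 100.70155902] 898 21.767602920532227 0.1050487730312881 [0.5017 0.3866] [0.501  0.3865]
w_shelf [359.85642317 155.07052897] 794 19.9061279296875 0.10510907257501717 [0.5023 0.334 ] [0.5019 0.3341]
w_plate [389.20258621 176.12787356] 696 18.602567672729492 0.08000799475976852 [0.5504 0.015 ] [0.55   0.0153]
w_plate [314.74271845 222.4579288 ] 618 17.064027786254883 0.07997171793773197 [ 0.4686 -0.0409] [ 0.4685 -0.0408]
[[0.462, 0.4194], [0.469, 0.1885], [0.6176, 0.1919], [0.6046, 0.4225]] [0.53828548 0.30559554]
[[0.4234, 0.06], [0.601, 0.063], [0.6015, -0.0854], [0.4238, -0.088]] [ 0.51241597 -0.01258   ]
```

```bash
cat > pp.py <<'E'
from h import *
from cell import manip
def pick_place(p,t,yaw=.025):
    p=np.array(p);t=np.array(t);o=down(yaw);st=lambda:(manip.state()["clock"],manip.state()["tool_pos"].round(4),manip.state()["contact_force"].round(1),round(manip.state()["gripper_width"],4))
    manip.set_gripper(.088)
    manip.move_pose([*p,.15],o)
    manip.move_linear([*p,.052],rate=.12); print("at",st())
    manip.set_gripper(.0,force=40); print("grip",st())
    manip.move_linear([*p,.22],rate=.15); print("up",st())
    manip.move_pose([*t,.22],o); 
    manip.move_linear([*t,.09],rate=.12)
    manip.move_linear([*t,.0775],rate=.03); print("down",st())
def release(t):
    manip.set_gripper(.062); manip.dwell(.2)
    manip.move_linear([*t,.2],rate=.15); print(manip.state()["clock"],manip.state()["gripper_width"])
E
python3 - <<'E'
from pp import *
pick_place([.55,.014],[.5045,.2775])
wrist("w_pl1")
E
```

```text
at (4.9, array([0.5509, 0.0139, 0.053 ]), array([ 0.5,  0.7, -0.5]), 0.088)
grip (5.7333, array([0.5504, 0.014 , 0.0521]), array([ 1.3, -1. , -1.2]), 0.0371)
up (7.0, array([0.549 , 0.014 , 0.2185]), array([-0.2,  0.3, -4.6]), 0.0373)
down (9.8417, array([0.5043, 0.2774, 0.0772]), array([ 0.5, -0.1, -2.7]), 0.0373)
```

View pics/w_pl1.png

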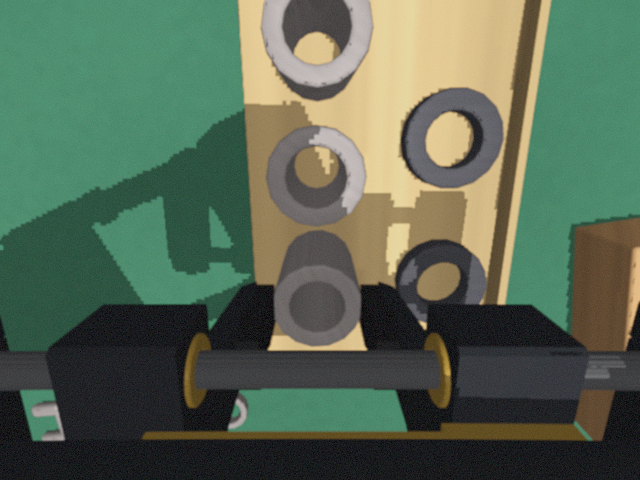

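The held sleeve is at (318,303), looks upright, and sits in line with b at (317,175) and a at (317,35). Next I check its height and tilt from depth.

```bash
python3 - <<'E'
from h import *
c=dict(np.load("w_pl1.npz"));P=cloud(c);H=P[...,2]
for nm,(u,v) in dict(a=(317,35),b=(317,175),held=(318,303)).items():
    yy,xx=np.mgrid[:480,:640]; m=((xx-u)**2+(yy-v)**2<60**2)&(H>.09)&(H<.125)
    if nm=="held": m&=(abs(xx-u)<43)&(yy<345)
    q=P[m]; h=np.nanmax(q[:,2]); print(nm,m.sum(),np.percentile(q[:,2],[5,50,95]).round(4))
    t=q[abs(q[:,2]-np.median(q[:,2]))<.004]; ec=cv2.minEnclosingCircle(t[:,:2].astype(np.float32)*1000); A=np.c_[t[:,:2],np.ones(len(t))]; print(ec, np.linalg.lstsq(A,t[:,2],rcond=None)[0][:2].round(3))
E
```

```text
a 5457 [0.0932 0.1049 0.1062]
((501.5940246582031, 386.2724609375), 19.995798110961914) [ 0.    -0.003]
b 5511 [0.0983 0.105  0.1062]
((502.52105712890625, 333.6358642578125), 20.045740127563477) [0.001 0.003]
held 5192 [0.0927 0.1049 0.1062]
((505.0657653808594, 278.6473388671875), 20.493160247802734) [ 0.008 -0.005]
```

The held sleeve is level and at seated height, 55 mm from b. I release it and do the second one.

```bash
python3 - <<'E'
from pp import *
release([.5045,.2775])
pick_place([.4685,-.0425],[.506,.2235])
wrist("w_pl2")
c=dict(np.load("w_pl2.npz"));P=cloud(c);H=P[...,2]
m=(H>.1)&(H<.11);m[345:]=0
n,l,st,ce=cv2.connectedComponentsWithStats(m.astype(np.uint8))
for i in range(1,n):
    if st[i,4]>800:
        t=P[l==i];print(ce[i],st[i,4],np.median(t[:,2]).round(4),cv2.minEnclosingCircle(t[:,:2].astype(np.float32)*1000))
E
```

```text
11.6 0.06177939384296187
at (14.3583, array([ 0.4693, -0.0424,  0.0526]), array([ 0.4,  0.1, -0.3]), 0.0878)
grip (15.2, array([ 0.4689, -0.0425,  0.0521]), array([1.5, 0.4, 0. ]), 0.0375)
up (16.4667, array([ 0.4676, -0.0424,  0.2186]), array([-0.3, -0.4, -3.8]), 0.0372)
down (19.3083, array([0.5058, 0.2235, 0.0772]), array([-0.3, -0.2, -3.3]), 0.0374)
[315.13081651  43.47234416] 4556 0.105 ((502.7293395996094, 333.3608093261719), 20.05348777770996)
[317.20516331 179.70565226] 5113 0.1051 ((504.6501159667969, 278.1087646484375), 20.055856704711914)
[316.72105037 301.65626345] 4646 0.1051 ((505.7060241699219, 234.73928833007812), 31.913724899291992)
```

View pics/w_pl2.png

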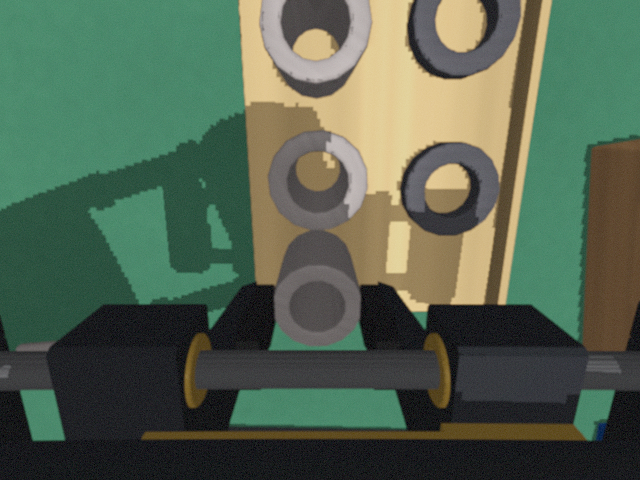

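The first sleeve is upright and free at (317,180). The held one is at (317,303), in line and seated, so I release it and check all four in the same script.

```bash
python3 - <<'E'
from pp import *
release([.506,.2235])
manip.move_pose([.46,.26,.32],down(.025))
c=wrist("w_row");P=cloud(c);H=P[...,2]
m=(H>.1)&(H<.11);m[285:]=0
n,l,st,ce=cv2.connectedComponentsWithStats(m.astype(np.uint8))
for i in range(1,n):
    if st[i,4]>300:
        t=P[l==i];print(ce[i],st[i,4],np.median(t[:,2]).round(4),cv2.minEnclosingCircle(t[:,:2].astype(np.float32)*1000))
manip.set_gripper(.06)
manip.move_pose([.48,-.33,.32],down(np.deg2rad(25.6-90)))
wrist("w_tray"); print(manip.state()["clock"])
E
```

```text
21.0667 0.06204300038027251
[363.33441208  77.25458468] 927 0.105 ((501.86737060546875, 386.124755859375), 20.14759063720703)
[360.64087062 133.9286578 ] 827 0.1051 ((502.2486267089844, 333.65289306640625), 20.115550994873047)
[359.58016304 187.95380435] 736 0.105 ((504.37933349609375, 278.4830322265625), 20.188936233520508)
[357.45371775 236.84218513] 659 0.105 ((505.3864440917969, 224.38009643554688), 19.917545318603516)
24.1167
```

View pics/w_row.png

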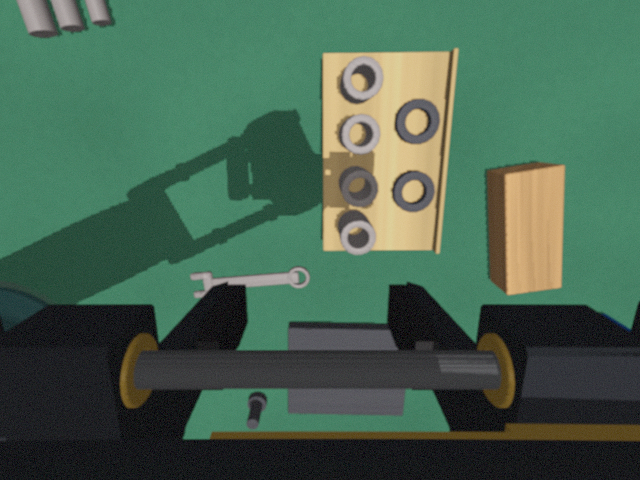

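View pics/w_tray.png

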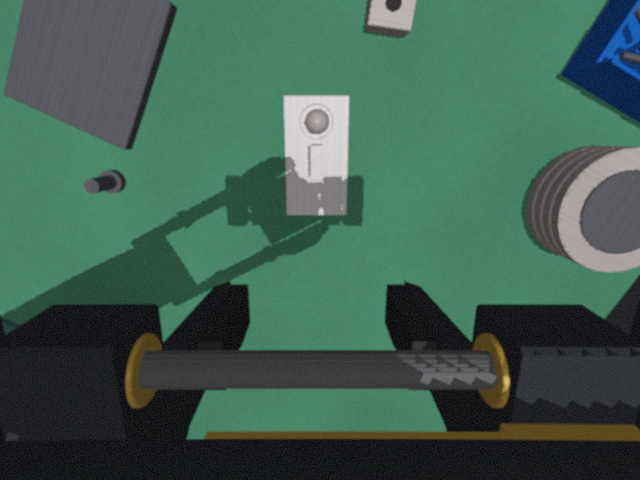

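The row picture shows all four sleeves standing in line on the shelf at (363,77), (361,134), (360,188) and (357,237). The tray picture shows the tray square to the jaws, with the ball at (317,121) and the fin near (315,158).

```bash
python3 - <<'E'
from h import *
c=dict(np.load("w_tray.npz"));P=cloud(c);H=P[...,2]
m=(H>.058)&(H<.075);m[260:]=0;m[:,:270]=0;m[:,365:]=0;m[:60]=0
q=P[m];print(m.sum(),np.median(q[:,2]));r=cv2.minAreaRect(q[:,:2].astype(np.float32)*1000);print(r)
tr=(H>.006)&(H<.014);tr[260:]=0;tr[:60]=0;tr[:,:270]=0;tr[:,365:]=0
q=P[tr];print(tr.sum(),np.median(q[:,2]),cv2.minAreaRect(q[:,:2].astype(np.float32)*1000))
m=(H>.031)&(H<.04);m[140:]=0;m[:90]=0;m[:,:300]=0;m[:,335:]=0;print("ball",np.nanmean(P[m],0))
E
```

```text
431 0.06641127023142485
((515.932861328125, -309.0037841796875), (39.52421188354492, 12.82227611541748), 25.66626739501953)
6381 0.010268625484270155 ((518.6215209960938, -308.1697998046875), (150.40719604492188, 81.17668914794922), 25.630537033081055)
ball [ 0.55821054 -0.28952577  0.0344444 ]
```

```bash
python3 - <<'E'
from h import *
from cell import manip
st=lambda:(manip.state()["clock"],manip.state()["tool_pos"].round(4),manip.state()["contact_force"].round(1),manip.state()["moment"].round(3),round(manip.state()["gripper_width"],4))
o=down(np.deg2rad(25.65-90));p=[.5227,-.306]
manip.set_gripper(.05)
manip.move_pose([*p,.14],o)
manip.move_linear([*p,.026],rate=.08);print(st())
manip.set_gripper(.024)
manip.set_gripper(0,force=10);print(st())
manip.set_gripper(0,force=55);manip.dwell(.2);print(st())
manip.move_linear([*p,.036],rate=.02);manip.dwell(.3);print(st())
wrist("w_lift")
E
```

```text
(26.825, array([ 0.5232, -0.3063,  0.0267]), array([ 0.7, -0.3,  0.4]), array([-0.074,  0.177, -0.013]), 0.0499)
(27.6917, array([ 0.5231, -0.3066,  0.0262]), array([ 1.1, -1.5, -1.9]), array([-0.399, -0.09 , -0.044]), 0.0136)
(28.1083, array([ 0.5229, -0.3062,  0.0262]), array([ 0.9, -3.6,  0.1]), array([-0.519, -0.064,  0.038]), 0.0133)
(29.0583, array([ 0.5226, -0.306 ,  0.0359]), array([-0.2, -0.1, -5.2]), array([-0.069,  0.12 , -0.009]), 0.0133)
```

View pics/w_lift.png

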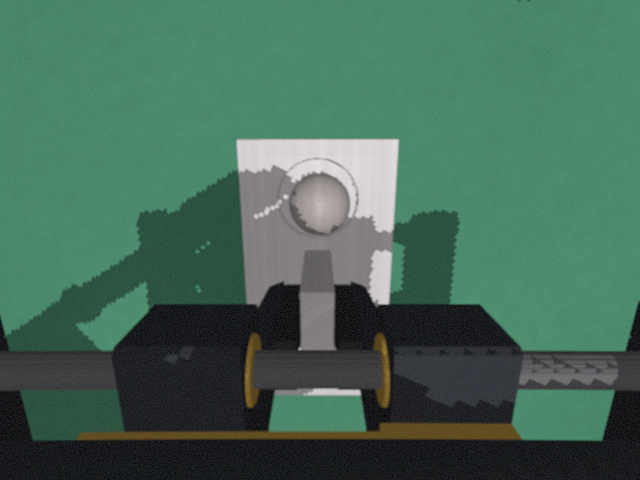

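The lift carries 5.2 N, which matches tray plus ball. The ball at (319,203) sits inside the pocket ring. I carry it slowly.

```bash
cat > chk.py <<'E'
from h import *
from cell import manip
def tilt(fn):
    c=wrist(fn);P=cloud(c);H=P[...,2];z0=manip.state()["tool_pos"][2]-.026+.010
    m=abs(H-z0)<.009;m[270:]=0;m[:,:232]=0;m[:,408:]=0;m[:138]=0;m&=np.hypot(*(np.mgrid[:480,:640][::-1]-np.array([318,197])[:,None,None]))>44
    q=P[m];a=np.linalg.lstsq(np.c_[q[:,:2],np.ones(len(q))],q[:,2],rcond=None)[0];print("tilt",a[:2].round(3),m.sum(),np.median(q[:,2])-z0, manip.state()["tool_pos"].round(4),manip.state()["contact_force"].round(1),manip.state()["clock"],manip.state()["gripper_width"])
E
python3 - <<'E'
from chk import *
tilt("w_t1")
manip.move_linear([.5227,-.306,.146],rate=.06);manip.dwell(.2)
tilt("w_t2")
manip.move_linear([.5174,-.012,.146],rate=.06);manip.dwell(.5)
tilt("w_t3")
from cell import cams
for n in("top","scene"):
    c=cams.capture(n);cv2.imwrite(f"pics/{n}_end.png",c["image"]);np.savez(n+"_end.npz",**c)
E
```

```text
tilt [-0.001 -0.004] 13524 0.00021945415934441354 [ 0.5227 -0.306   0.0359] [ 0.5 -0.3 -5.7] 29.1583 0.013355873306976929
tilt [-0.001 -0.004] 13516 0.00022940471676596852 [ 0.5226 -0.3059  0.1458] [-0.1 -0.9 -5.3] 31.3917 0.01352155567346162
tilt [-0.001 -0.004] 13523 0.0002949859699400148 [ 0.5174 -0.012   0.146 ] [ 0.5  0.2 -4.8] 36.9917 0.013624452903738765
```

View pics/w_t3.png

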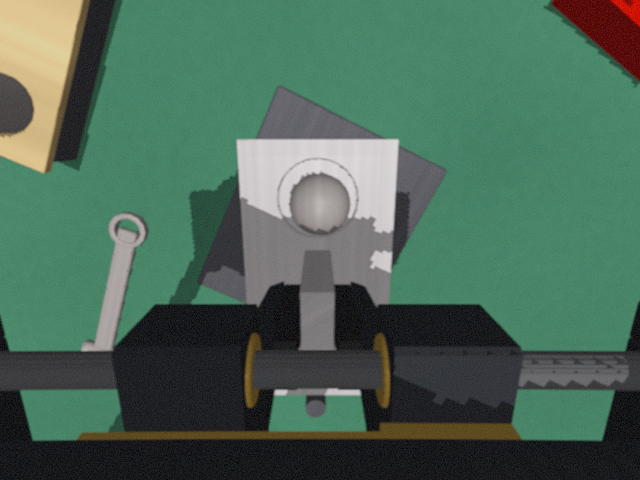

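View pics/scene_end.png

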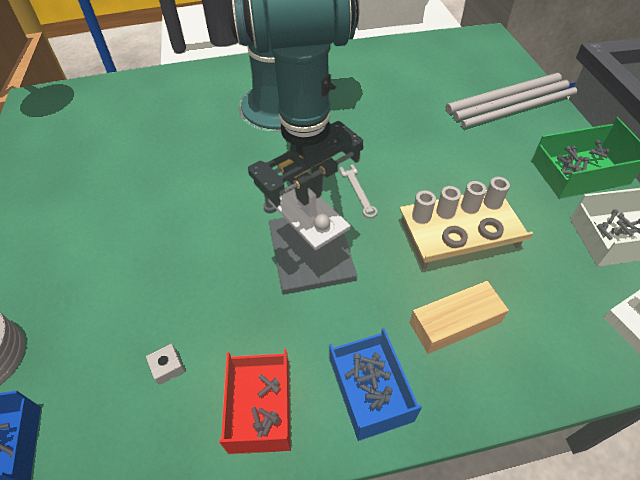

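The ball at (319,203) is still in its pocket, the tray is level above the plate, and the four sleeves stand in a row at (424,207), (450,202), (475,197) and (499,192). The bystanders look unmoved, so I hand in.

```bash
python3 - <<'E'
from cell import manip,order
s=manip.state();print(s["clock"],abs(s["joint_velocities"]).max())
order.close_job()
E
```

```text
37.0917 0.001667347625940307
the job is handed in; nothing more can be done
```

I put both loose sleeves in the shelf row and handed the job in at 37.1 s, with the tray held over the middle of the plate. `close_job()` reports no verdict, so the checks below are my own.

- **Row:** after release, the wrist camera put all four sleeve tops at 105 mm, as expected for sleeves standing on the board. Their x positions lie between 502 and 505 mm. The two new gaps have centre distances of 55.2 and 54.1 mm. The existing a–b pair measured 52.5 mm against the nominal 55, and it measured the same before I placed anything.
- **Tray:** the wrist camera shows the ball inside its pocket ring. The tray's tilt measured about 0.004 rad, with its underside about 120 mm above the table, which is 100 mm above the plate. The last wrist-force reading before hand-in was about 4.8 N, close to the weight of tray plus ball (about 5 N).
- **Bystanders:** they looked unmoved in the final scene view; I did not measure them individually.
- **Disagreements:**
  - The top and wrist cameras differed by about 2–3 mm in y, so I used values in between.
  - The gripper read 37.3 mm on the 40 mm sleeves, yet the first one measured 40–41 mm across and level while held. I took this as an offset in the gripper reading.

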